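# Fit the spare lamp into the microscope's empty lamp housing and hold it seated

## Robot

A 6-joint arm with a two-finger parallel gripper is mounted at the origin on the work surface. World frame = base frame: x ahead of the robot, y to its left, z up, the work surface at z = 0. Lengths are in m, angles in rad, forces in N, time in s.
With the tool pointing down it reaches from about 0.225 to 0.725 m from the base axis. Payload 3.1 kg.
Tool frame: the origin (TCP) lies at the centre of the arm's flange, where the gripper is bolted on; the fingertips stand 173 mm ahead of it and the grasp point (between the pads) lies 155 mm ahead of it; z points along the fingers, y is the direction in which the jaws open and shut (so a half turn about z gives the same grasp; the last joint's range is limited). The gripper opens to 85 mm and grips with 20 to 120 N. Pads are 22 mm wide; open, the fingers measure 114 mm over their backs; the gripper's body (76 mm by 85 mm) begins 54 mm behind the grasp point. The pads swing forward as they close: fully open they stand 13 mm farther back than shut.
Start: joints at [1.102, 0.048, 0.099, 1.622, 0, 1.443], TCP at [0.175, 0.495, 0.405] pointing down, gripper open.
Joint ranges: [-2.91, 2.91], [-0.99, 1.94], [-1.21, 1.42], [-2.12, 2.29], [-1.49, 1.47], [-3.14, 3.14]. Speed limits (rad/s): [2.79, 2.79, 3.14, 3.14, 3.14, 3.14].

## Interface

Orientations are given as a unit quaternion [w, x, y, z].
In Python, from workcell import arm gives the robot as it stands.
- The arm moves only by the tool step_arm, never from a script. Its argument "moves" is a list of rows, each a list of 3 entries, a list of its own where there are three numbers: the shift along the world's x, y, z in cm, then the turn, a rotation vector about the world's x, y, z in degrees, then the opening, from 0 (shut) to 1 (fully open). A call has 1 to 12 rows; each row shifts and turns the commanded pose from where the row before left it; what a row does not reach is not made up. A row lasts 1/8 s, in which the tool goes at most 62.5 mm and 10.7 degrees, less where a joint would pass 70% of its speed; a pose out of reach is approached as far as the arm can. A call with a gripper value outside its range is refused whole. The fingers move at their own pace and stop on an object; the grip force is fixed at half the most. Time passes only in rows, so rows that do not move let the fingers close. It gives the time, the measured TCP pose, the force and the opening at its end, in the units of the state.
- arm.observe(): the state, without advancing time (a new reading comes with each control period).
- arm.capture(name): name is "scene" or "top" or "wrist"; returns the picture (480x640x3 uint8, blue, green, red); there is no depth.
- arm.calibration(name): a dict with "fov_y" (degrees; the focal length in pixels is half the picture's height over the tangent of half this angle, whatever the lens; pixels are square), "cx", "cy" (the principal point, pixels), "rvec" (rotation vector, rad) and "tvec" (3), from world to camera coordinates, as OpenCV has them; the wrist camera has in their place "mount" (4x4, takes a point from camera to tool coordinates, whose origin is the TCP and whose axes are the flange's). Camera axes: x right, y down, z forward; pixel columns grow to the right and rows downward; lengths in m; the calibration is good to about 2 mm. A picture is of the moment at which its call begins: read the wrist's pose just before it. calibration takes no time and is no camera call.
- arm.close_job(): hands the job in, once; it reports no verdict.
The state is a dict: "t": time; "joint_pos": joint angles; "joint_velocities": joint speeds; "joint_torque": joint torques, N m; "ee_pos": TCP position; "tool_rot": TCP orientation; "ft_force": force on the tool from outside, world axes, zero at the start; "moment": the same for the moment, N m; "gripper_width": opening from 0.0 (shut) to 1.0 (fully open).
Only numpy, scipy, OpenCV 4.12 (cv2) and the standard library are available. Lean on these libraries where they do the work, as an engineer would, in place of code of your own. Each camera call takes 0.05 s, during which the arm holds its last target. There are 200 camera calls.

## Task

One of the two drum-shaped lamp housings already has its lamp; the other is empty and has a spring-return bayonet mouth. Take the smaller of the two spare lamps from the rack by its wing grip, put its lugs through the notches of the empty housing, push it fully home against the spring and turn it a quarter turn clockwise seen from above. Nothing latches it, so finish while still gripping the lamp and holding it pressed home and turned; leave the larger lamp and everything else on the bench where they are.

Things in the scene. Friction and masses are not known exactly. Their poses are not given: they have to be found in the camera images.
- lamp_grip (a point): Smaller spare lamp, the one to fit, upright in either well of the rack, about 90 g. Point: centre of its black wing grip, an upright bar 40 mm long (x), 16 mm thick (y), 32 mm tall (z), open on both faces. Under the wing is a round flange 46 mm across, 6 mm thick; its underside, 22 mm below this point, rests on the rack. A half turn about z leaves the lamp the same.
- lamp_tip (a point): Lower tip of the smaller lamp, 62 mm under the wing's centre, axes as the wing's. From the flange down: shank 22 mm in diameter, 30 mm long, tapered at its end; two lugs along +x and -x, 7 mm wide, 5 mm tall, 31 mm across the tips, their tops 19 mm under the flange; then a brass blade 18 mm (x) by 7 mm, 10 mm long, ending at this point.
- big_lamp_grip (a point): The larger lamp, in the other well of the rack, to be left there: wing 54 x 18 x 32 mm, flange 62 mm across, shank 31 mm in diameter (too large for the empty housing). This point is the centre of its wing.
- socket_mouth (a point): Empty lamp housing, a fixed drum 84 mm across, 70 mm tall, on a 100 mm foot. Point: centre of its mouth, on the flat top, z up. Bore 25 mm with two notches along +x and -x (10 mm wide, 35 mm across both) for the lugs; a half turn is the same. Top plate 14 mm thick, hollow below: the lugs can turn once under it (flange less than 5 mm above the top). Fully home: flange on the top.
- socket_floor (a point): Floor of the sprung receiver in the empty housing, 30 mm below the mouth at rest; it moves with it. Its slot (20.5 x 9.4 mm, along x) takes the lamp's blade, which meets the floor when the flange is 10 mm above the top. The spring pushes back 2 N, rising to 8 N fully home. Turning winds a torsion spring (0.1 rising to 0.26 N m) that turns the lamp back when let go.
- socket_press (a joint): How far the receiver in the empty housing is pressed down, m: 0 at rest, 0.010 with the lamp fully home.
- socket_turn (a joint): How far the receiver is turned clockwise seen from above, rad: 0 at rest, stop at 1.65. It follows the lamp with up to 0.25 rad of play and give.
- full_socket_mouth (a point): The other lamp housing, same drum, already holding a lamp like the smaller one (its wing reaches 108 mm above the bench). Fixed, not to be used. This point is the centre of its top, 70 mm above the bench. It may stand left or right of the empty one.
- rack: Grey rack block, fixed, 90 mm (x) by 220 mm (y) by 50 mm tall, with two wells 37 mm in diameter at y = -65 and +65 mm. Origin at the centre of its underside.
- wash_bottle: White bottle, 52 mm across, 120 mm tall, bystander. Origin at its underside.
- sample_jar: Glass jar, 48 mm across, 55 mm tall, bystander. Origin at its underside.
- dish: Shallow glass dish, 84 mm across, 16 mm tall, bystander. Origin at its underside.
- eyepiece: Black eyepiece standing on end, 36 mm across, 48 mm tall, bystander. Origin at its underside.
- lens_ring: Dark steel ring, 38 mm across, 14 mm tall, between rack and housings, bystander. Origin at its underside.
- screwdriver: Screwdriver, 170 mm long, lying on the bench at the right, bystander.
Things that resemble listed ones, but are neither listed nor needed, are in the scene too. What is shaped like the part that bears lamp_grip but blue is not meant.

How it is judged:
By the outcome, as a careful person would: the job done as asked, in the order asked, and still so for the second after the job is handed in, while the arm keeps its last pose, push and grip.
It also fails if it takes over 51 s, if anything falls off the work surface, if the arm or the gripper's body presses on something with over 40 N, if the wrist force passes 120 N, or if a joint passes its speed limit or range.

## Working session

There is one attempt and no reset: what is moved stays moved. The work goes in short steps, Python scripts to look and compute and a tool call to move; the robot and the scene stay as the last step left them, time stands still between calls to the robot, and variables do not carry over. Pictures are saved under pics/ and viewed, about 8 in all and at most 12, crops included, and the job is handed in when it is done.

Besides the shell and the picture viewer there is one more tool, called as a command line: name --argument value ..., lists and objects as JSON in quotes. step_arm: Moves the arm, as the interface text tells. Its arguments: {"type":"object","properties":{"moves":{"type":"array"}},"required":["moves"]}

```bash
mkdir -p pics; cat > h.py <<'E'
import numpy as np, cv2, math
from scipy.spatial.transform import Rotation as R
from workcell import arm
def cam(name, st=None):
    c=arm.calibration(name); f=240/math.tan(math.radians(c["fov_y"])/2)
    if "mount" in c:
        st=st or arm.observe(); q=st["tool_rot"]; M=np.eye(4); M[:3,:3]=R.from_quat([q[1],q[2],q[3],q[0]]).as_matrix(); M[:3,3]=st["ee_pos"]
        W=M@np.array(c["mount"]); Rc=W[:3,:3]; o=W[:3,3]
    else:
        Rm=cv2.Rodrigues(np.array(c["rvec"],float))[0]; Rc=Rm.T; o=-Rc@np.array(c["tvec"],float).ravel()
    return f,c["cx"],c["cy"],Rc,o
def onz(C,u,v,z):
    f,cx,cy,Rc,o=C; d=Rc@np.array([(u-cx)/f,(v-cy)/f,1]); return o+d*(z-o[2])/d[2]
def proj(C,p):
    f,cx,cy,Rc,o=C; q=Rc.T@(np.array(p)-o); return np.array([f*q[0]/q[2]+cx,f*q[1]/q[2]+cy])
E
python3 - <<'E'
from h import *
for n in ("scene","top"):
    cv2.imwrite(f"pics/{n}0.png",arm.capture(n)); C=cam(n); print(n,C[0],C[1:3],C[4].round(3)); print(C[3].round(3))
print(arm.calibration("wrist")); print(arm.observe())
E
```

```text
scene 493.06956310105994 (323.2405810106578, 237.8671349591451) [ 1.02  -0.2    0.866]
[[ 0.328  0.806 -0.493]
 [ 0.945 -0.276  0.177]
 [ 0.007 -0.524 -0.852]]
top 455.0475959238658 (322.52185349024063, 237.84109740899302) [ 0.363 -0.059  1.143]
[[-0.002 -0.983  0.184]
 [-1.     0.005  0.019]
 [-0.02  -0.184 -0.983]]
{'fov_y': 58.44941523836856, 'cx': 313.1396964515661, 'cy': 249.61078881291598, 'mount': array([[ 8.54332875e-04, -9.62970417e-01, -2.69605723e-01,
         6.69305657e-02],
       [ 9.99999060e-01,  1.11189232e-03, -8.02606637e-04,
        -1.30041799e-03],
       [ 1.07265898e-03, -2.69604784e-01,  9.62970462e-01,
         3.08901111e-02],
       [ 0.00000000e+00,  0.00000000e+00,  0.00000000e+00,
         1.00000000e+00]])}
{'t': 0.1, 'joint_pos': array([ 1.10216350e+00,  4.86633375e-02,  9.77347170e-02,  1.62200742e+00,
       -5.28207265e-06,  1.44298112e+00]), 'joint_velocities': array([ 0.00073408, -0.00212158,  0.00384928,  0.00035087,  0.00020689,
       -0.00022368]), 'joint_torque': array([ 1.91945888e-03, -3.39853907e+01,  3.20934963e+01,  1.58762536e-02,
       -4.22860364e-05, -5.16690093e-06]), 'ee_pos': array([0.1754174 , 0.49462179, 0.40363085]), 'tool_rot': array([-3.11823909e-04,  1.69585154e-01,  9.85514957e-01, -1.02340831e-03]), 'ft_force': array([ 0.3289392 ,  0.73070849, -1.17664965]), 'moment': array([ 0.00076294, -0.01615695,  0.0180772 ]), 'gripper_width': 0.998859968145616}
```

View pics/top0.png

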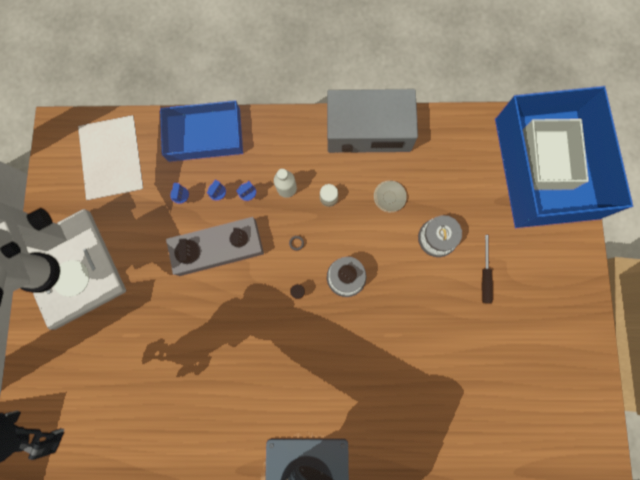

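View pics/scene0.png

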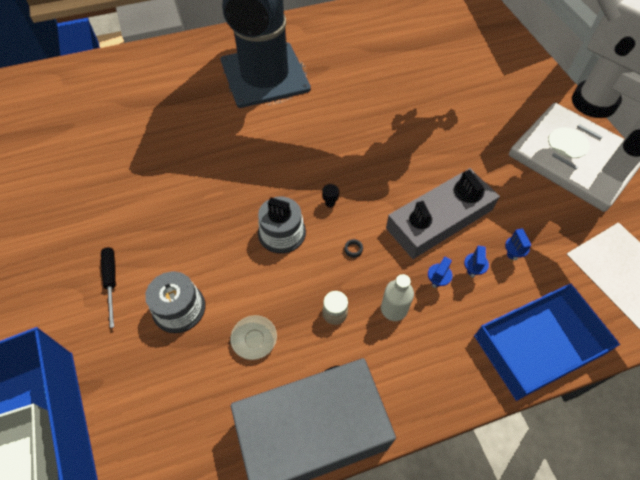

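Top view: rack with the large lamp at (187,250) and the small one at (239,237), the filled housing at (347,275), and the empty housing with its mouth at about (443,233). In the scene view the small lamp's wing is at about (421,214) and the empty mouth at about (172,292).

```bash
python3 - <<'E'
from h import *
T=cam("top");S=cam("scene")
print("lamp",onz(T,239,237,.09),onz(S,421,212,.08))
print("mouth",onz(T,443,233,.07),onz(S,172,292,.07))
print("full",onz(T,347,274,.1)); print("big",onz(T,187,250,.09)); print("ring",onz(T,297,242,.01))
a=onz(T,173,273,.05);b=onz(T,261,246,.05);print("rack edge deg",np.degrees(np.arctan2(*(b-a)[[1,0]])))
st=arm.observe();q=st["tool_rot"];M=R.from_quat([q[1],q[2],q[3],q[0]]).as_matrix();print(M.round(3))
E
```

```text
lamp [0.56262692 0.1590911  0.09      ] [0.57119115 0.16206475 0.08      ]
mouth [ 0.5734905  -0.32612175  0.07      ] [ 0.57922155 -0.3245181   0.07      ]
full [ 0.47292788 -0.09465311  0.1       ]
big [0.53210977 0.28113703 0.09      ]
ring [0.56412615 0.02783841 0.01      ]
rack edge deg -72.91334573672445
[[-0.942  0.334 -0.001]
 [ 0.334  0.942 -0.002]
 [ 0.    -0.002 -1.   ]]
```

step_arm --moves '[[[3.9,-3.3,0],[0,0,0],1],[[3.9,-3.3,0],[0,0,0],1],[[3.9,-3.3,0],[0,0,0],1],[[3.9,-3.3,0],[0,0,0],1],[[3.9,-3.3,0],[0,0,0],1],[[3.9,-3.3,0],[0,0,0],1],[[3.9,-3.3,0],[0,0,0],1],[[3.9,-3.3,0],[0,0,0],1],[[3.9,-3.3,0],[0,0,0],1],[[3.9,-3.3,0],[0,0,0],1],[[0,0,0],[0,0,0],1],[[0,0,0],[0,0,0],1]]'

```text
t: 1.6
ee_pos: [0.5653, 0.1648, 0.404]
tool_rot: [-0.001, 0.17, 0.985, -0.0]
ft_force: [-0.5, -0.6, 0.1]
gripper_width: 1.0
```

```bash
python3 - <<'E'
from h import *
st=arm.observe();cv2.imwrite("pics/w1.png",arm.capture("wrist"));print(st["ee_pos"],st["tool_rot"],st["t"])
C=cam("wrist",st);print(proj(C,[.565,.16,.104]),proj(C,[.565,.16,.056]))
E
```

```text
[0.56526924 0.16476061 0.40402409] [-9.78922113e-04  1.69826981e-01  9.85473407e-01 -3.95486533e-05] 1.6
[308.6269879  239.93101889] [309.36543419 224.29457982]
```

View pics/w1.png

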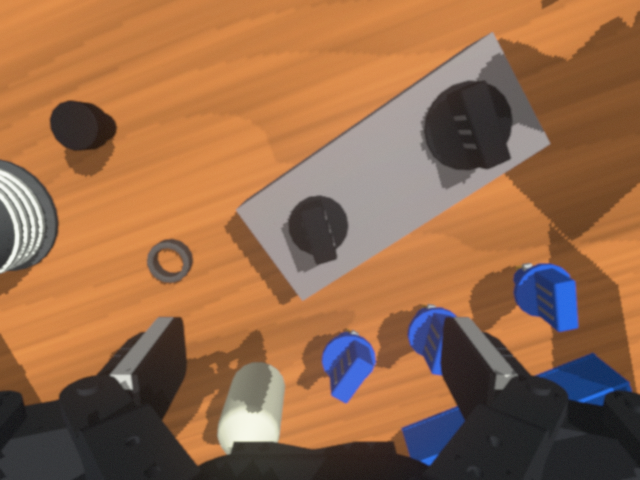

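```bash
python3 - <<'E'
from h import *
im=cv2.imread("pics/w1.png")[180:280,270:370]
im=cv2.convertScaleAbs(im,alpha=2.2,beta=10)
cv2.imwrite("pics/w1c.png",cv2.resize(im,(600,600),interpolation=cv2.INTER_CUBIC))
E
```

```text
(no output)
```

View pics/w1c.png

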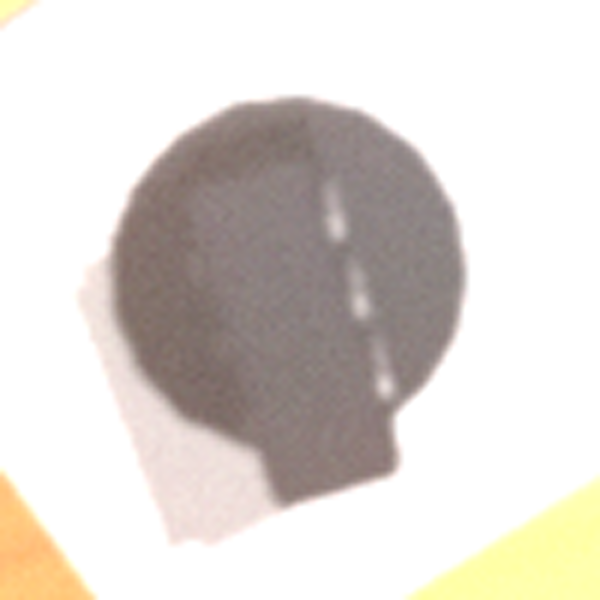

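```bash
python3 - <<'E'
from h import *
st=dict(ee_pos=[0.56526924,0.16476061,0.40402409],tool_rot=[-9.78922113e-04,1.69826981e-01,9.85473407e-01,-3.95486533e-05])
C=cam("wrist",st);g=lambda x,y,z:onz(C,270+x/6-.4,180+y/6-.4,z)
print("flange",g(288,275,.056)); print("wingtop",g(298,330,.104))
ang=lambda a,b,z:np.degrees(np.arctan2(*(g(*b,z)-g(*a,z))[[1,0]]))
print(ang((253,178),(340,486),.104),ang((190,190),(285,503),.104),ang((312,165),(395,468),.104))
print(np.degrees(np.arctan2(.942,.334)))
for p in[(285,503),(395,468),(312,165),(190,190)]:print(g(*p,.104))
E
```

```text
flange [0.56790381 0.16557134 0.056     ]
wingtop [0.56394914 0.16766534 0.104     ]
-3.947454906882822 -3.211586610911416 -4.050973538590014
70.4772873366939
[0.58186265 0.15988773 0.104     ]
[0.58209189 0.17253134 0.104     ]
[0.54752747 0.17497922 0.104     ]
[0.54574126 0.16191456 0.104     ]
```

step_arm --moves '[[[0.1,0.1,-2],[0,0,8],1],[[0,0,-3],[0,0,8],1],[[0,0,-3],[0,0,0],1],[[0,0,0],[0,0,0],1],[[0,0,0],[0,0,0],1]]'

```text
t: 2.28
ee_pos: [0.5662, 0.1666, 0.3262]
tool_rot: [0.001, 0.03, 1.0, 0.0]
ft_force: [-1.1, 0.3, -0.3]
gripper_width: 1.002
```

```bash
python3 - <<'E'
from h import *
st=arm.observe();im=arm.capture("wrist");print(st["ee_pos"],st["tool_rot"],st["t"],st["joint_pos"])
C=cam("wrist",st);u,v=proj(C,[.567,.166,.07]).astype(int);print(u,v)
u0,v0=max(u-80,0),max(v-70,0);c=cv2.convertScaleAbs(im[v0:v0+150,u0:u0+160],alpha=2.2,beta=10)
cv2.imwrite("pics/w2.png",im);cv2.imwrite("pics/w2c.png",cv2.resize(c,None,fx=4,fy=4,interpolation=cv2.INTER_CUBIC));print(u0,v0)
E
```

```text
[0.56615052 0.16659407 0.32618249] [7.98233421e-04 3.01231392e-02 9.99545854e-01 2.12579431e-04] 2.275 [1.72552466e-01 2.12757032e-01 1.24579998e-01 1.48096992e+00
 9.50947093e-05 2.32807958e-01]
315 258
235 188
```

View pics/w2c.png

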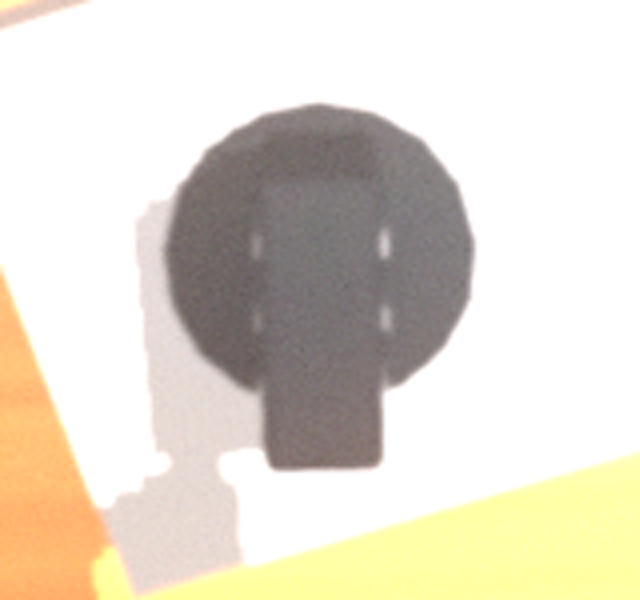

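The crop (4×, origin at 235,188) shows the flange centred at pixel (315,252) and the wing top at (315,269). The wing runs straight along the tool's x.

```bash
python3 - <<'E'
from h import *
st=dict(ee_pos=[0.56615052,0.16659407,0.32618249],tool_rot=[7.98e-04,3.0123e-02,.999546,2.1e-04])
C=cam("wrist",st);print(onz(C,315,251.75,.056),onz(C,315.3,269,.088),onz(C,315.3,269,.080))
E
```

```text
[0.56740298 0.16592063 0.056     ] [0.56735087 0.16597333 0.088     ] [0.56999384 0.16585094 0.08      ]
```

step_arm --moves '[[[0.1,-0.1,-3],[0,0,0],1],[[0,0,-3],[0,0,0],1],[[0,0,-2],[0,0,0],1],[[0,0,-1.1],[0,0,0],1],[[0,0,0],[0,0,0],0.6],[[0,0,0],[0,0,0],0.4],[[0,0,0],[0,0,0],0.1],[[0,0,0],[0,0,0],0],[[0,0,0],[0,0,0],0],[[0,0,0],[0,0,0],0],[[0,0,0],[0,0,0],0]]'

```text
t: 3.7
ee_pos: [0.568, 0.1649, 0.2349]
tool_rot: [0.001, 0.031, 1.0, 0.0]
ft_force: [0.6, 0.2, 4.9]
gripper_width: 0.176
```

step_arm --moves '[[[0,0,1],[0,0,0],0],[[0,0,3],[0,0,0],0],[[0,0,4],[0,0,0],0],[[0,0,4],[0,0,0],0],[[0,-2,3],[0,0,0],0],[[0,-5,0],[0,0,0],0],[[0,-5,0],[0,0,0],0],[[0,-5,0],[0,0,0],0],[[0.5,-5,0],[0,0,0],0],[[0.5,-5,0],[0,0,0],0],[[0.5,-5,0],[0,0,0],0],[[0.5,-5,0],[0,0,0],0]]'

```text
t: 5.2
ee_pos: [0.5872, -0.2067, 0.383]
tool_rot: [-0.001, 0.031, 1.0, 0.0]
ft_force: [0.5, 0.3, -0.2]
gripper_width: 0.177
```

step_arm --moves '[[[0.5,-5,0],[0,0,0],0],[[0,-5,0],[0,0,0],0],[[0,-2,0],[0,0,0],0],[[0,0,0],[0,0,0],0],[[0,0,0],[0,0,0],0],[[0,0,0],[0,0,0],0]]'

```text
t: 5.95
ee_pos: [0.5927, -0.3237, 0.3839]
tool_rot: [-0.0, 0.03, 1.0, 0.0]
ft_force: [0.4, 0.5, -0.6]
gripper_width: 0.174
```

```bash
python3 - <<'E'
from h import *
st=arm.observe();im=arm.capture("wrist");print(list(st["ee_pos"]),list(st["tool_rot"]),st["t"],st["joint_pos"],st["gripper_width"],st["ft_force"])
cv2.imwrite("pics/w3.png",im);c=cv2.convertScaleAbs(im[120:420,160:480],alpha=1.5,beta=10)
cv2.imwrite("pics/w3c.png",cv2.resize(c,(640,600),interpolation=cv2.INTER_CUBIC))
C=cam("wrist",st);print(proj(C,[.576,-.325,.07]))
E
```

```text
[np.float64(0.5927253307654843), np.float64(-0.32372922455580294), np.float64(0.3839338540081054)] [np.float64(-6.06110228540889e-05), np.float64(0.029909277465040216), np.float64(0.9995525917596186), np.float64(0.00021852792103129216)] 5.95 [-5.99182055e-01  4.59614692e-01  5.48878318e-01  1.66039764e+00
  3.02789595e-04 -5.39354627e-01] 0.173969587525871 [ 0.36443046  0.51163822 -0.60426899]
[312.3554898  208.64273789]
```

View pics/w3c.png

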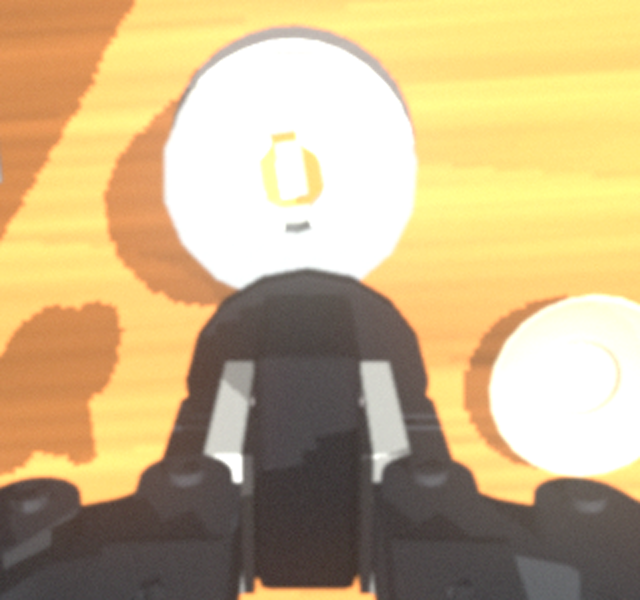

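The empty mouth is centred near full-image pixel (306,206), with notches at (302,188) and (309,233). The gain hid detail, so I'll crop closer without it.

```bash
python3 - <<'E'
from h import *
im=cv2.imread("pics/w3.png");c=im[160:250,250:365]
cv2.imwrite("pics/w3d.png",cv2.resize(c,None,fx=6,fy=6,interpolation=cv2.INTER_CUBIC))
E
```

```text
(no output)
```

View pics/w3d.png

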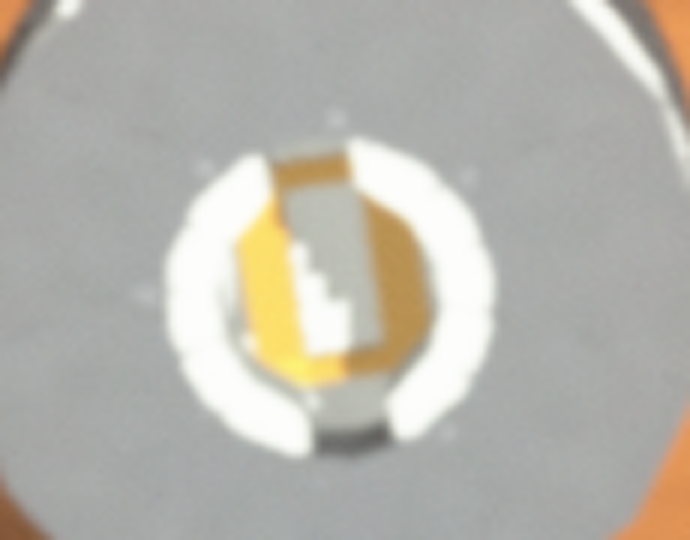

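```bash
python3 - <<'E'
from h import *
st=dict(ee_pos=[0.59272533,-0.32372922,0.38393385],tool_rot=[-6.06110228540889e-05,0.029909277465040216,0.9995525917596186,0.00021852792103129216])
C=cam("wrist",st);g=lambda x,y,z=.07:onz(C,250+x/6-.4,160+y/6-.4,z)
print("mouth",g(330,299)); a,b=g(309,155),g(350,445);print("notch yaw",np.degrees(np.arctan2(*(b-a)[[1,0]])),np.linalg.norm(b-a),(a+b)/2)
print("ring dia",np.linalg.norm(g(165,299)-g(495,299)))
q=st["tool_rot"];M=R.from_quat([q[1],q[2],q[3],q[0]]).as_matrix();print("tool x yaw",np.degrees(np.arctan2(-M[1,0],-M[0,0])))
# drum edge in top image & scene check
im=cv2.imread("pics/top0.png");
E
```

```text
mouth [ 0.57622862 -0.33020057  0.07      ]
notch yaw 4.270809881890103 0.03295753090688629 [ 0.57658971 -0.33024454  0.07      ]
ring dia 0.036720316317046
tool x yaw -3.4278603598964774
```

step_arm --moves '[[[-0.8,-0.3,-2],[0,0,3.9],0],[[-0.8,-0.3,-3],[0,0,3.8],0],[[0,0,-2],[0,0,0],0],[[0,0,0],[0,0,0],0],[[0,0,0],[0,0,0],0],[[0,0,0],[0,0,0],0]]'

```text
t: 6.75
ee_pos: [0.577, -0.3312, 0.3157]
tool_rot: [0.001, -0.037, 0.999, -0.001]
ft_force: [-1.1, -0.9, -1.2]
gripper_width: 0.177
```

```bash
python3 - <<'E'
from h import *
st=arm.observe();print(st["ee_pos"],st["tool_rot"],st["ft_force"]);w=arm.capture("wrist");s=arm.capture("scene")
S=cam("scene");u,v=proj(S,[.576,-.33,.09]).astype(int);print(u,v)
c=s[v-60:v+60,u-50:u+50]
cv2.imwrite("pics/w4.png",np.hstack([cv2.resize(w[140:340,210:410],(400,400),interpolation=cv2.INTER_CUBIC),cv2.resize(c,(333,400),interpolation=cv2.INTER_CUBIC)]))
E
```

```text
[ 0.57703545 -0.33117743  0.31566982] [ 1.24045561e-03 -3.66606317e-02  9.99326522e-01 -9.80243742e-04] [-1.1392319  -0.91838067 -1.15375029]
165 286
```

View pics/w4.png

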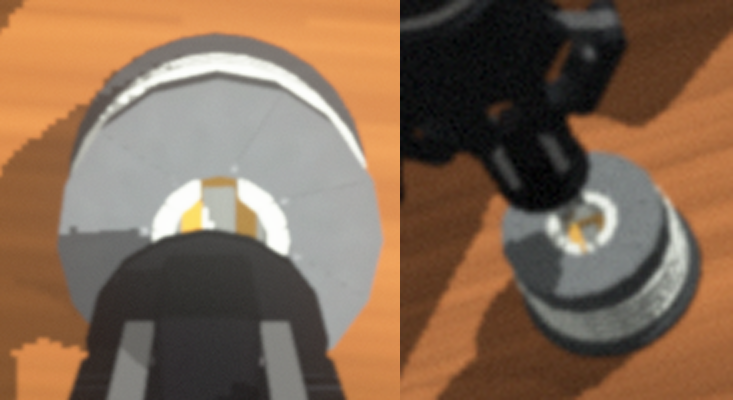

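Wrist crop (2×, origin 210,140): ring from column 286 to 354.5, top edge at row 228.5, lamp centred at about column 314.5. The lamp is about 3 mm off in y.

```bash
python3 - <<'E'
from h import *
st=dict(ee_pos=[0.57703545,-0.33117743,0.31566982],tool_rot=[1.24045561e-03,-3.66606317e-02,9.99326522e-01,-9.80243742e-04])
C=cam("wrist",st);q=st["tool_rot"];M=R.from_quat([q[1],q[2],q[3],q[0]]).as_matrix();p=np.array(st["ee_pos"])
print(M.round(4));print("yaw",np.degrees(np.arctan2(-M[1,0],-M[0,0])))
print("lamp axis at .07 if pressed down",p+M[:,2]*.20)
top=onz(C,320.2,228.5,.07);l=onz(C,286,258,.07);r=onz(C,354.5,258,.07);print(top,l,r,(l+r)/2,np.linalg.norm(l-r))
print("lamp col pt",onz(C,314.5,317,p[2]-.177))
st=dict(ee_pos=[0.59272533,-0.32372922,0.38393385],tool_rot=[-6.06e-05,0.0299,0.99955,0.0002185])
q=st["tool_rot"];M=R.from_quat([q[1],q[2],q[3],q[0]]).as_matrix();print(M[:,2])
E
```

```text
[[-0.9973 -0.0733  0.0026]
 [-0.0733  0.9973 -0.0019]
 [-0.0024 -0.0021 -1.    ]]
yaw 4.202087181216566
lamp axis at .07 if pressed down [ 0.57754567 -0.33155107  0.11567082]
[ 0.55879815 -0.33127401  0.07      ] [ 0.57589418 -0.34786074  0.07      ] [ 0.57320154 -0.31216289  0.07      ] [ 0.57454786 -0.33001182  0.07      ] 0.03579925625560463
lamp col pt [ 0.57674299 -0.3328165   0.13866982]
[-1.08079780e-04  4.40429756e-04 -9.99999897e-01]
```

step_arm --moves '[[[0,0.3,0],[0,0,0],0],[[0,0,-1],[0,0,0],0],[[0,0,-1],[0,0,0],0],[[0,0,-0.6],[0,0,0],0],[[0,0,0],[0,0,0],0],[[0,0,0],[0,0,0],0]]'

```text
t: 7.6
ee_pos: [0.5765, -0.3283, 0.2878]
tool_rot: [0.0, -0.036, 0.999, -0.0]
ft_force: [0.6, -0.7, -0.6]
gripper_width: 0.177
```

step_arm --moves '[[[0,0,-0.3],[0,0,0],0],[[0,0,-0.3],[0,0,0],0],[[0,0,-0.3],[0,0,0],0],[[0,0,0],[0,0,0],0],[[0,0,0],[0,0,0],0]]'

```text
t: 8.22
ee_pos: [0.5765, -0.3282, 0.2787]
tool_rot: [-0.0, -0.036, 0.999, 0.0]
ft_force: [0.5, -0.4, -0.7]
gripper_width: 0.171
```

No contact so far with the shank in the bore, so I'll go on down.

step_arm --moves '[[[0,0,-0.3],[0,0,0],0],[[0,0,-0.3],[0,0,0],0],[[0,0,-0.3],[0,0,0],0],[[0,0,-0.2],[0,0,0],0],[[0,0,0],[0,0,0],0],[[0,0,0],[0,0,0],0]]'

```text
t: 8.98
ee_pos: [0.5765, -0.3282, 0.2678]
tool_rot: [0.0, -0.036, 0.999, -0.0]
ft_force: [-0.3, 0.1, -0.1]
gripper_width: 0.176
```

step_arm --moves '[[[0,0,-0.3],[0,0,0],0],[[0,0,-0.3],[0,0,0],0],[[0,0,0],[0,0,0],0],[[0,0,0],[0,0,0],0]]'

```text
t: 9.48
ee_pos: [0.5766, -0.3283, 0.2624]
tool_rot: [0.0, -0.036, 0.999, -0.0]
ft_force: [1.1, -0.0, 2.3]
gripper_width: 0.176
```

step_arm --moves '[[[0,0,-0.3],[0,0,0],0],[[0,0,-0.3],[0,0,0],0],[[0,0,-0.1],[0,0,0],0],[[0,0,0],[0,0,0],0],[[0,0,0],[0,0,0],0]]'

```text
t: 10.1
ee_pos: [0.5766, -0.3283, 0.2557]
tool_rot: [0.001, -0.036, 0.999, -0.0]
ft_force: [-0.0, 0.8, 5.5]
gripper_width: 0.177
```

step_arm --moves '[[[0,0,-0.1],[0,0,0],0],[[0,0,0],[0,0,0],0],[[0,0,0],[0,0,0],0]]'

```text
t: 10.48
ee_pos: [0.5767, -0.3283, 0.2549]
tool_rot: [0.001, -0.036, 0.999, -0.001]
ft_force: [-0.8, 1.4, 7.0]
gripper_width: 0.176
```

step_arm --moves '[[[0,0,-0.1],[0,0,0],0],[[0,0,0],[0,0,0],0],[[0,0,0],[0,0,0],0]]'

```text
t: 10.85
ee_pos: [0.5766, -0.3283, 0.2549]
tool_rot: [0.001, -0.036, 0.999, -0.001]
ft_force: [-2.3, 1.0, 9.6]
gripper_width: 0.178
```

step_arm --moves '[[[0,0,-0.1],[0,0,0],0],[[0,0,0],[0,0,-4],0],[[0,0,0],[0,0,-8],0],[[0,0,0],[0,0,-8],0],[[0,0,0],[0,0,-8],0],[[0,0,0],[0,0,-8],0],[[0,0,0],[0,0,-8],0],[[0,0,0],[0,0,-8],0],[[0,0,0],[0,0,-8],0],[[0,0,0],[0,0,-8],0],[[0,0,0],[0,0,-8],0],[[0,0,0],[0,0,0],0]]'

```text
t: 12.35
ee_pos: [0.5765, -0.3291, 0.2549]
tool_rot: [0.002, 0.587, 0.81, -0.001]
ft_force: [-2.6, -0.4, 11.1]
gripper_width: 0.175
```

```bash
python3 - <<'E'
from h import *
st=arm.observe();q=st["tool_rot"];M=R.from_quat([q[1],q[2],q[3],q[0]]).as_matrix();print("yaw",np.degrees(np.arctan2(-M[1,0],-M[0,0])),M[:,2],st["ee_pos"],st["ft_force"],st["moment"],st["joint_pos"][5],st["gripper_width"])
E
```

```text
yaw -71.8684505128412 [ 0.00192613 -0.00416191 -0.99998948] [ 0.5765061  -0.32908278  0.25488704] [-2.59420815 -0.43132598 11.14354779] [-0.0497308   0.77435726  0.17967354] 0.6351821408020427 0.17512732387210228
```

step_arm --moves '[[[0,0,0],[0,0,-7],0],[[0,0,0],[0,0,-7],0],[[0,0,0],[0,0,-4],0],[[0,0,0],[0,0,0],0],[[0,0,0],[0,0,0],0]]'

```text
t: 12.98
ee_pos: [0.5763, -0.3291, 0.2549]
tool_rot: [0.002, 0.706, 0.708, -0.001]
ft_force: [-3.5, -0.0, 11.7]
gripper_width: 0.174
```

```bash
cat > s.py <<'E'
from h import *
st=arm.observe();q=st["tool_rot"];M=R.from_quat([q[1],q[2],q[3],q[0]]).as_matrix();print("yaw",np.degrees(np.arctan2(-M[1,0],-M[0,0])),M[:,2],st["ee_pos"],st["ft_force"],st["moment"],st["t"],st["gripper_width"])
E
python3 s.py
```

```text
yaw -89.8269799840362 [ 0.00106606 -0.00435863 -0.99998993] [ 0.57625795 -0.32914271  0.25489395] [-3.54177311e+00 -4.75613654e-04  1.17177205e+01] [-0.09963032  0.95419883  0.20741644] 12.975 0.1737442723254844
```

```bash
python3 - <<'E'
from h import *
w=arm.capture("wrist");t=arm.capture("top")
T=cam("top");u,v=proj(T,[.576,-.33,.09]).astype(int)
cv2.imwrite("pics/w5.png",np.hstack([cv2.convertScaleAbs(cv2.resize(w[220:480,180:440],(520,520),interpolation=cv2.INTER_CUBIC),alpha=1.8)]))
E
```

```text
(no output)
```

View pics/w5.png

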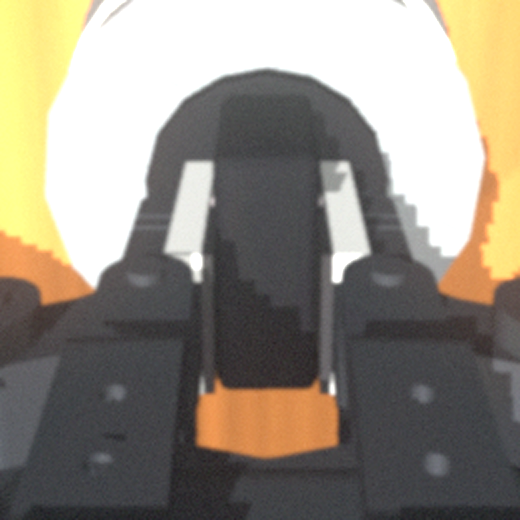

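The lamp is straight in the fingers with its flange flat on the drum. I'll add a few degrees and a little push for margin.

step_arm --moves '[[[0,0.05,-0.1],[0,0,-4],0],[[0,0,0],[0,0,0],0],[[0,0,0],[0,0,0],0],[[0,0,0],[0,0,0],0]]'

```text
t: 13.58
ee_pos: [0.5762, -0.3289, 0.2549]
tool_rot: [0.002, 0.73, 0.683, -0.001]
ft_force: [-4.7, -0.5, 15.2]
gripper_width: 0.176
```

```bash
python3 s.py
```

```text
yaw -93.83898320686576 [ 0.00136144 -0.00540056 -0.99998449] [ 0.57617889 -0.3288708   0.25486504] [-4.69176588 -0.53052539 15.23827619] [-0.07456331  1.16663717  0.18471132] 13.575 0.17623311821678356
```

step_arm --moves '[[[0,0,0],[0,0,0],0],[[0,0,0],[0,0,0],0],[[0,0,0],[0,0,0],0],[[0,0,0],[0,0,0],0]]'

```text
t: 14.08
ee_pos: [0.5762, -0.3289, 0.2549]
tool_rot: [0.002, 0.73, 0.683, -0.001]
ft_force: [-3.9, -1.3, 14.2]
gripper_width: 0.178
```

```bash
python3 s.py; python3 -c "
from workcell import arm
print(arm.close_job())"
```

```text
yaw -93.84012960775871 [ 0.0013585  -0.00539137 -0.99998454] [ 0.57616834 -0.32888653  0.25486853] [-3.85909615 -1.32784087 14.1726335 ] [-0.08908955  1.22954673  0.20400428] 14.075 0.177673139949471
the job is handed in; nothing more can be done
None
```

I fitted the smaller lamp in the empty housing and handed the job in at 14.1 s, with the arm still gripping it and holding it pressed home and turned. The handover gives no verdict.

- **Pressed home:** the tool stopped at z = 0.2549 m and did not go lower as the push rose to about 14 N. That is well above the spring's 8 N, so the flange is on the top plate.
- **Turned:** the tool has gone 98° clockwise from the angle at which the lamp went in. I went past 90° to take up the play in the receiver. A wrist picture at 94° showed the lamp straight in the fingers.
- **Steady:** over the last half second of holding, the pose and grip did not change.

- **Receiver angle not confirmed:** I could not read how far the receiver itself has turned. The measured torque of about 0.2 N m is noisy. By the spring figures it points to a smaller angle, about 1.1 rad, than the 1.46 to 1.65 rad I expect from the tool's turn less the stated play.
- **Other objects:** I did not check them again with a final picture of the whole bench, but I chose the path to clear them and saw no unexpected contact force.

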